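# Scan the bench supply's label, then check its sprung cover at the balance point

### The arm

A 6-joint arm with a two-finger parallel gripper is mounted at the origin on the work surface. World frame = base frame: x ahead of the robot, y to its left, z up, the work surface at z = 0. Lengths are in m, angles in rad, forces in N, time in s.
With the tool pointing down it reaches from about 0.35 to 0.975 m from the base axis. Payload 4.9 kg.
Tool frame: the origin (TCP) lies at the very end of the fingers, on their centre line; the grasp point (between the pads) lies 19 mm behind it; z points along the fingers, y is the line along which they close (so a half turn about z gives the same grasp; the last joint's range is limited). The gripper opens to 85 mm and grips with 20 to 120 N. Pads are 22 mm wide; open, the fingers measure 114 mm over their backs; the gripper's body (76 mm by 85 mm) begins 54 mm behind the grasp point. The pads swing forward as they close: fully open they stand 13 mm farther back than shut.
Start: joints at [1.042, 0.053, 1.613, -0, 1.476, -0.119], TCP at [0.249, 0.573, 0.231] pointing down, gripper open.
Joint ranges: [-3.01, 3.01], [-1.01, 2.22], [0.06, 2.58], [-1.02, 4.17], [0.09, 2.62], [-3.14, 3.14]. Speed limits (rad/s): [2.57, 2.57, 3.14, 3.14, 3.14, 3.14].

### API

Orientations are given as a 3x3 rotation matrix whose columns are the frame's x, y, z axes.
In Python, from workcell import * gives the robot as it stands.
- The arm moves only by the shell command python3 -m pendant 'ROWS' [FORCE]. ROWS is JSON, a list of rows, each a list of 3 entries, a list of its own where there are three numbers: the closure in counts, from 0 (fully open) to 255 (shut), then the shift along the world's x, y, z in m, then the turn, a rotation vector about the world's x, y, z in degrees. A call has 1 to 8 rows; each row shifts and turns the commanded pose from where the row before left it; what a row does not reach is not made up. A row lasts 1/8 s, in which the tool goes at most 62.5 mm and 10.7 degrees, less where a joint would pass 70% of its speed; a pose out of reach is approached as far as the arm can. A call is refused whole if a number of a shift passes 0.0625 or a number of a turn 10.7, either way. A call with a gripper value outside its range is refused whole. The fingers move at their own pace and stop on an object; FORCE is the grip in N (left out, the last holds). Time passes only in rows, so rows that do not move let the fingers close. It gives the time, the measured TCP pose, the force, the opening and the grip force at its end, in the units of the state.
- sense(): the state, without advancing time (a new reading comes with each control period).
- camera(name): name is "scene" or "top"; returns a dict with "color" (400x640x3 uint8, red, green, blue), "depth" (400x640 float32, m along the optical axis (not along the pixel's ray), 0 where there is no reading), "camera_matrix" (3x3 intrinsics, pixels), "origin" and "attitude" of the camera in the world. Camera axes: x right, y up, looking along -z (the intrinsics and any distortion apply to the point x, -y, -z); pixel columns grow to the right and rows downward; lengths in m; the calibration is good to about 2 mm. A picture is of the moment at which its call begins.
- job_done(): hands the job in; it is judged then, once.
The state is a dict: "t": time; "joints": joint angles; "dq": joint speeds; "tau": joint torques, N m; "tcp_pos": TCP position; "orientation": TCP orientation; "ft_force": force on the tool from outside, world axes, zero at the start; "ft_torque": the same for the moment, N m; "finger_gap": finger opening in m; "grip_force": force on a finger pad.
Only numpy, scipy, OpenCV 4.12 (cv2) and the standard library are available. Lean on these libraries where they do the work, as an engineer would, in place of code of your own. Each camera call takes 0.05 s, during which the arm holds its last target. There are 200 camera calls.

### The job

Take the scanner wand out of its stand, point its lower end at the barcode label on the bench supply's cover from roughly 6 cm away and keep it steady there, not touching the cover, for a good second, then put the wand back upright in its stand and let go. Then, to check the spring, lift the cover by its bar until it is clearly past its balance point (5 degrees or so), bring it back to just below the balance point (less than ten degrees below) and finish still holding it there in the gripper. Do not let the cover fly open or slam, and leave the dish, the bottle and the network switch alone.

Things in the scene. Friction and masses are not known exactly. Their poses are not given: they have to be found in the camera images.
- case: bench power supply, a dark steel box fixed to the bench, 200 (x, depth) x 220 (y, width) x 98 mm high; its top is closed by the sprung cover. Origin: centre of its underside; its x axis points from the front (bar side, towards the robot) to the back (hinge side), z up
- cover (a joint): angle of the sprung cover about its hinge, rad: 0 closed and level (the start), growing as the front edge rises, stop at 1.7. Weight 0.9 kg, partly carried by a hinge spring. Balance point at 0.85 rad (49 degrees): below it the cover falls shut when let go, above it swings open by itself; hinge friction is tiny. Lifting at the bar takes 1.2 N from closed, nothing at balance
- hinge (a point): point on the cover's hinge axis, middle of its width, at the back of the case, 102 mm above the bench; the axis is parallel to the case's y axis. Its frame turns with the cover (at joint 0 it is parallel to the case's)
- bar (a point): middle of the cover's lifting bar, round, steel, 10 mm thick, 120 mm long, parallel to the hinge axis (case's y), held at its ends only. 245 mm ahead (-x) of the hinge and 30 mm above it in the cover's frame; when closed 132 mm above the bench, 45 mm in front of the case. A gripper pointing down can pinch it across its middle (along the case's x): the bar turns in the grip. Frame as hinge
- label (a point): centre of the paper barcode label on top of the cover, 34 x 60 mm (cover's x, y), nearer the front edge and the +y side; in the cover's frame at -140, +55, +5 mm from the hinge; 107 mm above the bench when closed. The cover is a plate 200 x 220 x 8 mm (12 mm at its front edge)
- wand: scanner wand: black round rod 150 mm long, 28 mm in diameter (26 at the lower end), about 140 g, upright in its stand with its upper 110 mm sticking out. Origin: centre of its flat lower end, the reading window; it reads along its axis straight out of that end (its -z); z runs to the other end. Best gripped about 115 mm from the window
- nose (a point): the wand's reading window: same point and axes as wand
- stand: grey square block 80 x 80 x 50 mm fixed to the bench, with a round upright hole in the middle of its top, 37 mm across and 40 mm deep, with chamfered mouth (so the wand stands with its window 10 mm above the bench). Origin: centre of its underside, z up
- dish: white open parts dish 100 x 80 x 35 mm, to be left alone. Origin: centre of its underside. The stand and the dish are one on the left and one on the right of the supply, either way round
- bottle: white bottle 44 mm across, 140 mm high, to be left alone. Origin: centre of its underside
- netswitch: small metal network switch box 80 x 100 x 30 mm, to be left alone. Origin: centre of its underside
Things that resemble listed ones, but are neither listed nor needed, are in the scene too. What is meant by the wand is not purple, and is the larger of those in its own colour.

How it is judged:
On the way, in this order (a step that is already met when the one before it is completed fails the run):
1. the gripped wand is held steady (under 0.02 m/s, 0.2 rad/s) for 1 s, aimed at the label: its centre within 16 mm of the wand axis each way, 30 to 110 mm from the window (z of label in the frame of wand between -0.11 and -0.03 m and x of label in the frame of wand between -0.016 and 0.016 m and y of label in the frame of wand between -0.016 and 0.016 m and linear speed of wand below 0.02 m/s and angular speed of wand below 0.2 rad/s and contact force between the fingers and wand above 0.3 N), for 1 s.
2. the wand is back upright in its stand, let go (z of nose in the frame of stand between 0.002 and 0.02 m and horizontal distance between nose and stand below 0.012 m and angle between wand's own z axis and vertical below 0.2 rad and contact force between the fingers and wand below 0.1 N), for 0.3 s.
3. the cover has been raised past its balance point (joint above 0.88 rad) by the gripper (value of joint cover above 0.88 rad and contact force between the fingers and cover above 0.1 N), for 0.1 s.
At the end, for the whole second after the job is handed in: the cover stands just below its balance point (joint between 0.65 and 0.83 rad) and still (under 0.1 rad/s), held by the fingers (contact above 0.1 N); the wand stands let go in its stand, its window within 12 mm of the middle and on the hole's floor, tilted less than 0.2 rad (all of step 2 and value of joint cover between 0.65 and 0.83 rad and velocity of joint cover between -0.1 and 0.1 rad/s and contact force between the fingers and cover above 0.1 N); the arm keeps its last pose, push and grip.
It fails at once if the cover slams or flies: faster than 2.5 rad/s, or opened beyond 1.4 rad (velocity of joint cover above 2.5 rad/s or velocity of joint cover below -2.5 rad/s or value of joint cover above 1.4 rad).
It fails at once if the wand strikes the cover (more than 2 N) (contact force between wand and cover above 2 N).
It fails at once if the dish, bottle or network switch is moved by more than 30 mm (distance of any of dish, bottle, netswitch from where it was at the start of the episode above 0.03 m).
It also fails if it takes over 66 s, if anything falls off the work surface, if the arm or the gripper's body presses on something with over 40 N, if the wrist force passes 120 N, or if a joint passes its speed limit or range.

## Working session

There is one attempt and no reset: what is moved stays moved. The work goes in short steps, Python scripts to look and compute and a shell command to move; the robot and the scene stay as the last step left them, time stands still between calls to the robot, and variables do not carry over. Pictures are saved under pics/ and viewed, at most 10 in all, crops included, and the job is handed in when it is done.

```bash
mkdir -p pics; cat > h.py <<'E'
from workcell import *
import numpy as np, cv2
def shot(name,fn=None):
    c=camera(name)
    np.savez(f'/tmp/{name}.npz',**c)
    if fn: cv2.imwrite('pics/'+fn,c['color'][:,:,::-1])
    return c
def cloud(c):
    K=c['camera_matrix'];d=c['depth'];v,u=np.mgrid[0:400,0:640]
    x=(u-K[0,2])/K[0,0]*d;y=(v-K[1,2])/K[1,1]*d
    P=np.stack([x,-y,-d],-1)@np.array(c['attitude']).T+c['origin']
    P[d==0]=np.nan
    return P
E
python3 - <<'E'
from h import *
for n in('scene','top'):
    c=shot(n,n+'1.png');print(n,c['origin'],c['attitude'],c['camera_matrix'],c.keys())
print(sense())
E
```

```text
scene [ 0.97082136 -0.16591261  0.72420674] [[ 0.3664064  -0.75345566  0.5459404 ]
 [ 0.93045001  0.29479813 -0.21761628]
 [ 0.00302201  0.58770624  0.80906875]] [[366.56275037   0.         316.94410599]
 [  0.         366.56275037 200.35904855]
 [  0.           0.           1.        ]] dict_keys(['color', 'depth', 'camera_matrix', 'origin', 'attitude'])
top [0.43548077 0.00339487 0.95910011] [[-0.02867683  0.99276411 -0.11660644]
 [-0.99947331 -0.02670502  0.01843754]
 [ 0.01519015  0.11707375  0.99300705]] [[405.49670522   0.         316.13778116]
 [  0.         405.49670522 211.06400267]
 [  0.           0.           1.        ]] dict_keys(['color', 'depth', 'camera_matrix', 'origin', 'attitude'])
{'t': 0.1, 'joints': array([ 1.04200961e+00,  5.32861701e-02,  1.61416646e+00,  3.39976112e-05,
        1.47603505e+00, -1.19005919e-01]), 'dq': array([-0.00206384, -0.00195049, -0.00462879,  0.00058136, -0.00279499,
       -0.00049503]), 'tau': array([ 4.49566433e-04, -3.94900811e+01, -3.71364534e+01, -1.33912608e-04,
        3.87507782e-03,  2.58524057e-05]), 'tcp_pos': array([0.2487067 , 0.57275657, 0.23018304]), 'orientation': array([[-9.17206755e-01,  3.98410339e-01, -9.85239124e-04],
       [ 3.98411473e-01,  9.17205362e-01, -1.61913244e-03],
       [ 2.58587503e-04, -1.87760978e-03, -9.99998204e-01]]), 'ft_force': array([-0.32949535,  0.61899034,  0.07988119]), 'ft_torque': array([-0.00686635, -0.01461095, -0.0333727 ]), 'grip_force': 0.0, 'finger_gap': 0.08555914777878444}
```

View pics/scene1.png

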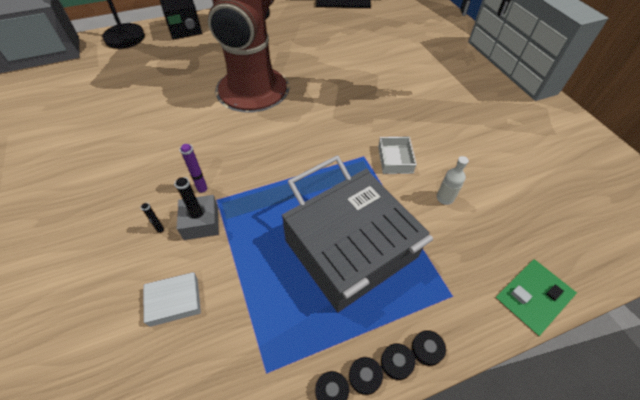

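View pics/top1.png

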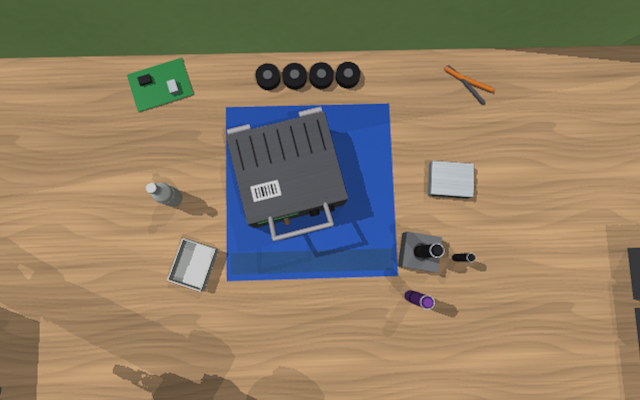

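The scene picture shows the black wand in the grey stand at (188,197), with decoys (purple at (193,168), small black at (152,218)). The top picture shows the label at (265,190), the bar around (303,235), the stand at (422,252) with the wand top at (436,251), the dish at (192,264), the bottle at (163,193) and the switch at (452,180).

```bash
cat > m.py <<'E'
from h import *
cs={n:dict(np.load(f'/tmp/{n}.npz')) for n in('scene','top')}
for n,c in cs.items():
    P=cloud(c);C=c['color'].astype(int);mx=C.max(-1);mn=C.min(-1)
    z=P[...,2]
    def box(name,m,rect=True):
        Q=P[m];
        if len(Q)<8: print(n,name,len(Q));return
        s=f'{n} {name} n={len(Q)} mean {Q.mean(0).round(4)} zmed {np.median(Q[:,2]):.4f}'
        if rect:
            r=cv2.minAreaRect((Q[:,:2]*1000).astype(np.float32));s+=f' rect {np.round(r[0],1)} {np.round(r[1],1)} {r[2]:.1f}'
        print(s)
    vv,uu=np.mgrid[0:400,0:640]
    def reg(u0,u1,v0,v1): return (uu>=u0)&(uu<u1)&(vv>=v0)&(vv<v1)
    if n=='top':
        rc=reg(220,355,100,245);rs=reg(395,475,225,280);rl=reg(245,285,178,203)
        box('dish',reg(160,225,230,300)&(z>.012));box('bottle',reg(140,190,175,215)&(z>.02));box('switch',reg(420,485,150,205)&(z>.015))
        box('purple',reg(395,440,285,320)&(z>.02))
    else:
        rc=reg(275,440,150,310);rs=reg(160,222,170,245);rl=reg(345,382,183,213)
    box('cover',rc&(z>.098)&(z<.113)&(mn<120)); 
    box('label',rl&(mn>130)&(z>.09))
    box('barall',reg(265,340,200,245)&(z>.118)&(z<.15) if n=='top' else reg(285,355,150,210)&(z>.118)&(z<.15))
    box('stand',rs&(z>.045)&(z<.055)&(mn>60))
    for a,b in((.06,.08),(.08,.1),(.1,.12),(.12,.14),(.14,.157),(.157,.17)):
        box(f'wand{a}',rs&(z>a)&(z<b)&(mx<90))
E
python3 m.py
```

```text
scene cover n=9255 mean [0.6453 0.0408 0.1061] zmed 0.1062 rect [635.3  48.6] [223.6 220.7] 12.9
scene label n=394 mean [0.5825 0.0939 0.1066] zmed 0.1066 rect [581.8  94.4] [37.2 62.9] 12.8
scene barall n=394 mean [0.5005 0.0141 0.1321] zmed 0.1341 rect [506.2  18.7] [ 40.1 129.3] 13.5
scene stand n=819 mean [ 0.4517 -0.2476  0.0502] zmed 0.0502 rect [ 418. -243.] [ 80.9 136.9] 78.9
scene wand0.06 n=125 mean [ 0.416  -0.2386  0.0695] zmed 0.0701 rect [ 403.8 -236.1] [ 26.8 117.1] 74.8
scene wand0.08 n=92 mean [ 0.441  -0.2439  0.0888] zmed 0.0878 rect [ 408.5 -236.9] [ 24.1 107.4] 75.5
scene wand0.1 n=82 mean [ 0.4563 -0.2464  0.1097] zmed 0.1099 rect [ 454.6 -246.5] [13.  26.6] 12.7
scene wand0.12 n=88 mean [ 0.4564 -0.2462  0.1303] zmed 0.1306 rect [ 453.9 -244.8] [13.1 26.8] 22.1
scene wand0.14 n=52 mean [ 0.4559 -0.2462  0.1472] zmed 0.1458 rect [ 453.2 -246.3] [14.  24.2] 21.0
scene wand0.157 n=65 mean [ 0.4486 -0.2477  0.1597] zmed 0.1600 rect [ 448.8 -247.6] [17.8 17.8] 66.5
top dish n=498 mean [0.4277 0.273  0.0291] zmed 0.0316 rect [430.4 270.2] [81.3 99.9] 70.2
top bottle 
[... 558 characters left out ...]
12.6
top stand n=899 mean [ 0.4428 -0.2426  0.0516] zmed 0.0516 rect [ 443.9 -247.8] [81.5 80.2] 79.3
top wand0.06 n=57 mean [ 0.4372 -0.2804  0.0716] zmed 0.0732 rect [ 435.5 -284.5] [103.7  25.7] 76.5
top wand0.08 n=57 mean [ 0.4372 -0.2829  0.0908] zmed 0.0905 rect [ 435.  -287.7] [108.2  25.6] 76.9
top wand0.1 n=64 mean [ 0.4378 -0.2828  0.1071] zmed 0.1044 rect [ 434.2 -288.2] [110.1  24.7] 76.6
top wand0.12 n=36 mean [ 0.4438 -0.2378  0.1305] zmed 0.1307 rect [ 444.3 -238.7] [24.6  8.1] 1.9
top wand0.14 n=17 mean [ 0.4461 -0.2386  0.1489] zmed 0.1468 rect [ 445.6 -240.1] [10.9 25.7] 82.0
top wand0.157 n=99 mean [ 0.4455 -0.2467  0.1613] zmed 0.1614 rect [ 445.7 -246.7] [22.1 19.7] 88.1
```

Measurements agree across both cameras: case yaw ≈12.8°, label (0.5825, 0.094, 0.107), hinge ≈(0.731, 0.071), bar ≈(0.492, 0.017, 0.132), wand (0.4457, −0.247) with its top at 0.160. I turn the tool to the 12.8° closing line while travelling, which suits both grasps.

```bash
python3 -m pendant '[[0,[0.0225,-0.05,0.004],[0,0,-6.7]],[0,[0.0225,-0.05,0.004],[0,0,-6.7]],[0,[0.0225,-0.05,0.004],[0,0,-6.7]],[0,[0.0225,-0.05,0.004],[0,0,-6.7]],[0,[0.0225,-0.05,0.004],[0,0,-6.7]],[0,[0.0225,-0.05,0.004],[0,0,-6.7]],[0,[0.0225,-0.05,0.004],[0,0,-6.7]],[0,[0.0225,-0.05,0.004],[0,0,-6.7]]]' 40
python3 -m pendant '[[0,[0.002,-0.0525,0],[0,0,0]],[0,[0.002,-0.0525,0],[0,0,0]],[0,[0.002,-0.0525,0],[0,0,0]],[0,[0.002,-0.0525,0],[0,0,0]],[0,[0.002,-0.0525,0],[0,0,0]],[0,[0.002,-0.0525,0],[0,0,0]],[0,[0.002,-0.0525,0],[0,0,0]],[0,[0.002,-0.0525,0],[0,0,0]]]'
```

```text
t: 1.1
tcp_pos: [0.4292, 0.1715, 0.2631]
orientation: [[-0.22, 0.976, -0.0], [0.976, 0.22, 0.0], [0.0, -0.0, -1.0]]
ft_force: [1.1, 0.2, -0.4]
finger_gap: 0.0855
grip_force: 0.0
t: 2.1
tcp_pos: [0.4446, -0.2484, 0.2629]
orientation: [[-0.223, 0.975, -0.0], [0.975, 0.223, 0.0], [0.0, -0.0, -1.0]]
ft_force: [1.7, 1.3, -0.1]
finger_gap: 0.085
grip_force: 0.0
```

```bash
python3 -m pendant '[[0,[0.001,0.001,-0.03],[0,0,0]],[0,[0,0,-0.035],[0,0,0]],[0,[0,0,-0.035],[0,0,0]],[0,[0,0,-0.03],[0,0,0]],[0,[0,0,-0.02],[0,0,0]],[0,[0,0,-0.007],[0,0,0]],[0,[0,0,0],[0,0,0]]]'
python3 -m pendant '[[200,[0,0,0],[0,0,0]],[200,[0,0,0],[0,0,0]],[200,[0,0,0],[0,0,0]],[200,[0,0,0],[0,0,0]],[200,[0,0,0],[0,0,0]],[200,[0,0,0],[0,0,0]]]' 40
```

```text
t: 2.98
tcp_pos: [0.4458, -0.2456, 0.1061]
orientation: [[-0.224, 0.975, -0.001], [0.975, 0.224, 0.0], [0.001, -0.001, -1.0]]
ft_force: [-0.7, 0.3, 0.3]
finger_gap: 0.0855
grip_force: 0.0
t: 3.72
tcp_pos: [0.4461, -0.2461, 0.107]
orientation: [[-0.224, 0.975, 0.0], [0.975, 0.224, -0.001], [-0.001, 0.0, -1.0]]
ft_force: [-1.6, 0.3, 5.2]
finger_gap: 0.0273
grip_force: 39.6
```

```bash
python3 -m pendant '[[200,[0,0,0.01],[0,0,0]],[200,[0,0,0.03],[0,0,0]],[200,[0,0,0.035],[0,0,0]],[200,[0,0,0.035],[0,0,0]],[200,[0,0,0.035],[0,0,0]],[200,[0,0,0.015],[0,0,0]],[200,[0,0,0],[0,0,0]]]'
python3 - <<'E'
from h import *
c=shot('scene');P=cloud(c)
cv2.imwrite('pics/s2.png',cv2.resize(c['color'][80:260,120:320,::-1],None,fx=3,fy=3))
m=(abs(P[...,0]-.446)<.04)&(abs(P[...,1]+.246)<.04)&(P[...,2]>.07)
for a in np.arange(.12,.28,.015):
    Q=P[m&(P[...,2]>a)&(P[...,2]<a+.015)]
    if len(Q)>4: print(a.round(3),len(Q),np.median(Q,0).round(4),Q.min(0).round(4),Q.max(0).round(4))
E
```

```text
t: 4.6
tcp_pos: [0.4463, -0.2459, 0.2668]
orientation: [[-0.224, 0.975, 0.001], [0.975, 0.224, -0.001], [-0.001, 0.001, -1.0]]
ft_force: [-0.6, -0.0, -1.8]
finger_gap: 0.0268
grip_force: 39.7
0.165 45 [ 0.4574 -0.2453  0.1748] [ 0.4458 -0.2596  0.1695] [ 0.4596 -0.2356  0.18  ]
0.18 83 [ 0.4578 -0.2462  0.188 ] [ 0.4454 -0.261   0.1806] [ 0.4611 -0.2345  0.1949]
0.195 87 [ 0.4578 -0.2455  0.2034] [ 0.4459 -0.2607  0.1951] [ 0.4613 -0.2342  0.2096]
0.21 91 [ 0.4581 -0.2465  0.2175] [ 0.4452 -0.2608  0.2103] [ 0.4614 -0.2339  0.2249]
0.225 103 [ 0.458  -0.2453  0.2332] [ 0.4466 -0.2608  0.2254] [ 0.4624 -0.2338  0.24  ]
0.24 104 [ 0.458  -0.2471  0.2484] [ 0.4413 -0.2634  0.24  ] [ 0.4623 -0.2341  0.2549]
0.255 62 [ 0.4587 -0.2491  0.2595] [ 0.4423 -0.2632  0.2552] [ 0.4671 -0.2328  0.2698]
0.27 95 [ 0.4678 -0.2459  0.2787] [ 0.4473 -0.2616  0.27  ] [ 0.4749 -0.2314  0.2844]
```

View pics/s2.png

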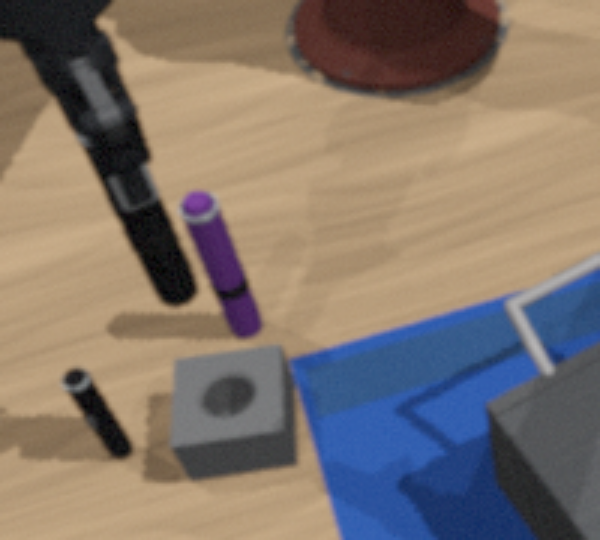

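The wand hangs vertical in the fingers with its window at z≈0.169. The stand hole is empty at about scene pixel (196,212). I move it over the label and hold.

```bash
python3 -m pendant '[[200,[0.011,0.028,0],[0,0,0]],[200,[0.02,0.05,0],[0,0,0]],[200,[0.02,0.05,0],[0,0,0]],[200,[0.02,0.05,0],[0,0,0]],[200,[0.02,0.05,0],[0,0,0]],[200,[0.02,0.05,0],[0,0,0]],[200,[0.02,0.05,0],[0,0,0]],[200,[0.005,0.012,0],[0,0,0]]]'
python3 -m pendant '[[200,[0,0,0],[0,0,0]],[200,[0,0,0],[0,0,0]],[200,[0,0,0],[0,0,0]],[200,[0,0,0],[0,0,0]],[200,[0,0,0],[0,0,0]],[200,[0,0,0],[0,0,0]],[200,[0,0,0],[0,0,0]],[200,[0,0,0],[0,0,0]]]'
python3 -m pendant '[[200,[0,0,0],[0,0,0]],[200,[0,0,0],[0,0,0]],[200,[0,0,0],[0,0,0]],[200,[0,0,0],[0,0,0]],[200,[0,0,0],[0,0,0]],[200,[0,0,0],[0,0,0]]]'
python3 - <<'E'
from h import *
c=shot('scene');P=cloud(c)
cv2.imwrite('pics/s3.png',cv2.resize(c['color'][80:280,220:450,::-1],None,fx=3,fy=3))
m=(abs(P[...,0]-.5825)<.03)&(abs(P[...,1]-.094)<.03)
for a in np.arange(.12,.25,.015):
    Q=P[m&(P[...,2]>a)&(P[...,2]<a+.015)]
    if len(Q)>4: print(a.round(3),len(Q),np.median(Q,0).round(4),Q.min(0).round(4),Q.max(0).round(4))
E
```

```text
t: 5.65
tcp_pos: [0.5813, 0.0969, 0.2631]
orientation: [[-0.227, 0.974, -0.005], [0.974, 0.227, 0.0], [0.001, -0.005, -1.0]]
ft_force: [-0.8, -0.8, -1.3]
finger_gap: 0.0271
grip_force: 39.9
t: 6.65
tcp_pos: [0.582, 0.0943, 0.2663]
orientation: [[-0.224, 0.975, -0.0], [0.975, 0.224, 0.0], [0.0, -0.0, -1.0]]
ft_force: [-0.0, 0.0, -2.0]
finger_gap: 0.027
grip_force: 39.9
t: 7.4
tcp_pos: [0.582, 0.0942, 0.2663]
orientation: [[-0.224, 0.975, -0.0], [0.975, 0.224, 0.0], [0.0, -0.0, -1.0]]
ft_force: [-1.0, 0.2, -1.7]
finger_gap: 0.0273
grip_force: 39.9
0.165 41 [0.5925 0.0847 0.1746] [0.5814 0.0781 0.1693] [0.5956 0.1013 0.18  ]
0.18 71 [0.5926 0.0836 0.1883] [0.5746 0.0778 0.1802] [0.5969 0.101  0.195 ]
0.195 76 [0.5928 0.0849 0.2025] [0.5776 0.0778 0.1951] [0.5959 0.102  0.2098]
0.21 76 [0.5932 0.0842 0.2174] [0.5748 0.0773 0.2101] [0.597  0.1017 0.2248]
0.225 95 [0.5929 0.0838 0.2326] [0.5768 0.0772 0.2252] [0.5978 0.1026 0.2396]
0.24 94 [0.5929 0.0834 0.2478] [0.5756 0.0762 0.2406] [0.5969 0.1013 0.255 ]
```

View pics/s3.png

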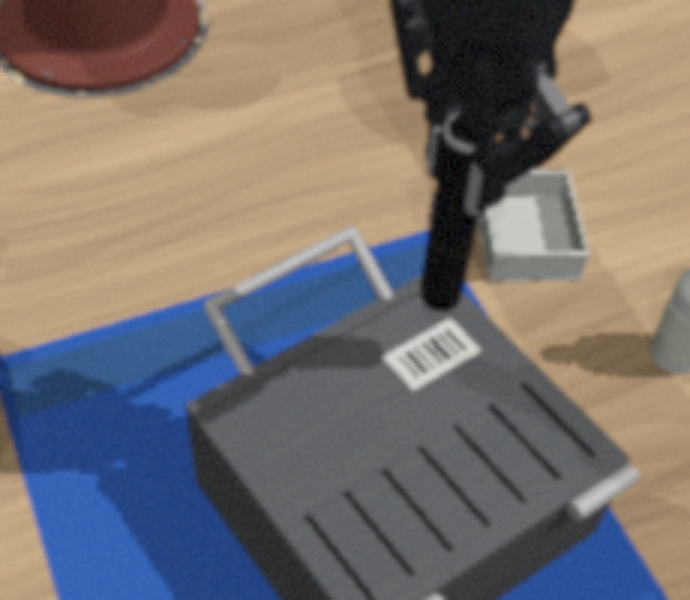

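The wand is vertical above the label (crop pixel (430,352)) with its axis at (0.582, 0.094) and about 62 mm of clearance, and it has been held for over 1.5 s. Now I take it back to the stand.

```bash
python3 -m pendant '[[200,[-0.011,-0.028,0],[0,0,0]],[200,[-0.02,-0.05,0],[0,0,0]],[200,[-0.02,-0.05,0],[0,0,0]],[200,[-0.02,-0.05,0],[0,0,0]],[200,[-0.02,-0.05,0],[0,0,0]],[200,[-0.02,-0.05,0],[0,0,0]],[200,[-0.02,-0.05,0],[0,0,0]],[200,[-0.006,-0.013,0],[0,0,0]]]'
python3 -m pendant '[[200,[0,0,0],[0,0,0]],[200,[0,0,0],[0,0,0]],[200,[0,0,0],[0,0,0]],[200,[0,0,-0.03],[0,0,0]],[200,[0,0,-0.03],[0,0,0]],[200,[0,0,-0.02],[0,0,0]],[200,[0,0,-0.01],[0,0,0]],[200,[0,0,0],[0,0,0]]]'
python3 - <<'E'
from h import *
s=sense();print(s['tcp_pos'],s['ft_force'])
E
```

```text
t: 8.45
tcp_pos: [0.4438, -0.2491, 0.2664]
orientation: [[-0.22, 0.976, -0.0], [0.976, 0.22, -0.001], [-0.0, -0.0, -1.0]]
ft_force: [0.8, 0.8, -2.0]
finger_gap: 0.0269
grip_force: 40.1
t: 9.45
tcp_pos: [0.445, -0.2465, 0.176]
orientation: [[-0.224, 0.975, -0.001], [0.975, 0.224, 0.0], [0.001, -0.0, -1.0]]
ft_force: [0.5, 0.2, -1.5]
finger_gap: 0.0271
grip_force: 40.1
[ 0.4450158  -0.24648595  0.17601561] [ 0.48344449  0.18510642 -1.52255379]
```

```bash
python3 -m pendant '[[200,[0,0,-0.015],[0,0,0]],[200,[0,0,-0.015],[0,0,0]],[200,[0,0,-0.015],[0,0,0]],[200,[0,0,-0.012],[0,0,0]],[200,[0,0,-0.008],[0,0,0]],[200,[0,0,-0.003],[0,0,0]],[200,[0,0,0],[0,0,0]],[200,[0,0,0],[0,0,0]]]'
```

```text
t: 10.45
tcp_pos: [0.4454, -0.247, 0.1089]
orientation: [[-0.224, 0.975, 0.001], [0.975, 0.224, -0.001], [-0.001, 0.001, -1.0]]
ft_force: [-0.6, 0.0, -1.4]
finger_gap: 0.0273
grip_force: 40.1
```

```bash
python3 -m pendant '[[200,[0,0,-0.001],[0,0,0]],[200,[0,0,0],[0,0,0]],[150,[0,0,0],[0,0,0]],[100,[0,0,0],[0,0,0]],[50,[0,0,0],[0,0,0]],[0,[0,0,0],[0,0,0]],[0,[0,0,0],[0,0,0]],[0,[0,0,0],[0,0,0]]]'
python3 -m pendant '[[0,[0,0,0],[0,0,0]],[0,[0,0,0.02],[0,0,0]],[0,[0,0,0.035],[0,0,0]],[0,[0,0,0.045],[0,0,0]],[0,[0,0,0.045],[0,0,0]],[0,[0,0,0.015],[0,0,0]],[0,[0,0,0],[0,0,0]]]'
python3 - <<'E'
from h import *
c=shot('scene');P=cloud(c)
cv2.imwrite('pics/s4.png',cv2.resize(c['color'][80:280,100:330,::-1],None,fx=3,fy=3))
m=(abs(P[...,0]-.446)<.035)&(abs(P[...,1]+.246)<.035)&(c['color'].max(-1)<90)
for a in np.arange(.06,.20,.015):
    Q=P[m&(P[...,2]>a)&(P[...,2]<a+.015)]
    if len(Q)>4: print(a.round(3),len(Q),np.median(Q,0).round(4),Q.min(0).round(4),Q.max(0).round(4))
E
```

```text
t: 11.45
tcp_pos: [0.445, -0.2468, 0.1073]
orientation: [[-0.224, 0.975, 0.0], [0.975, 0.224, -0.0], [-0.0, 0.0, -1.0]]
ft_force: [-0.6, 0.1, -0.4]
finger_gap: 0.0853
grip_force: 0.0
t: 12.32
tcp_pos: [0.4453, -0.247, 0.2678]
orientation: [[-0.224, 0.975, 0.001], [0.975, 0.224, -0.001], [-0.001, 0.001, -1.0]]
ft_force: [-0.2, 0.6, -0.5]
finger_gap: 0.0854
grip_force: 0.0
0.06 58 [ 0.4566 -0.2475  0.0676] [ 0.4469 -0.2619  0.06  ] [ 0.4599 -0.2351  0.0749]
0.075 62 [ 0.4562 -0.2472  0.0831] [ 0.4405 -0.262   0.075 ] [ 0.4594 -0.2356  0.0894]
0.09 59 [ 0.456  -0.2468  0.0975] [ 0.4442 -0.261   0.0902] [ 0.4589 -0.2355  0.1048]
0.105 62 [ 0.4566 -0.2463  0.1129] [ 0.4436 -0.2606  0.1053] [ 0.4593 -0.2354  0.1198]
0.12 61 [ 0.4562 -0.2456  0.1278] [ 0.4432 -0.2586  0.1207] [ 0.459  -0.2356  0.1349]
0.135 63 [ 0.4564 -0.2475  0.1424] [ 0.4444 -0.2602  0.1353] [ 0.4603 -0.2359  0.1489]
0.15 75 [ 0.4485 -0.2479  0.1598] [ 0.4382 -0.2591  0.1547] [ 0.4567 -0.238   0.1622]
```

View pics/s4.png

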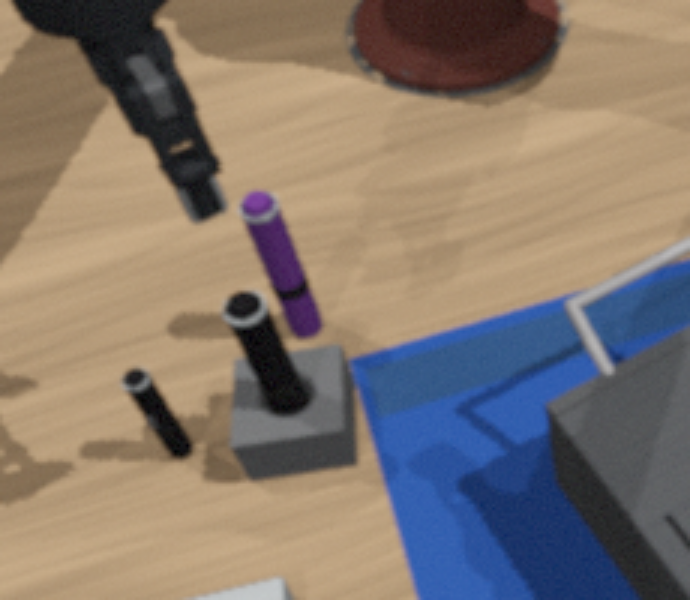

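The wand stands upright back in the stand (crop pixel (265,350), top at z=0.160). Now I refine the bar position.

```bash
python3 - <<'E'
from h import *
a=np.deg2rad(12.8);R=np.array([[np.cos(a),-np.sin(a)],[np.sin(a),np.cos(a)]])
H=np.array([.5825,.094])-R@[-.14,.055];print('hinge',H)
for n in('scene','top'):
    c=shot(n);P=cloud(c).reshape(-1,3);q=(P[:,:2]-H)@R
    m=(q[:,0]<-.215)&(q[:,0]>-.28)&(abs(q[:,1])<.05)&(P[:,2]>.12)&(P[:,2]<.15)
    Q=q[m];z=P[m,2];print(n,m.sum(),'med',np.median(Q,0),'x pct',np.percentile(Q[:,0],[2,50,98]),'z',np.percentile(z,[2,50,98]))
    for s in(-.04,0,.04):
        k=abs(Q[:,1]-s)<.012;print('  ',s,k.sum(),Q[k,0].mean().round(4))
    m=(q[:,0]<-.205)&(q[:,0]>-.28)&(abs(q[:,1])<.08)&(P[:,2]>.118)&(P[:,2]<.15);print('  y ext',np.percentile(q[m,1],[1,99]))
E
echo; python3 -m pendant '[[120,[0.006,0.033,0],[0,0,0]],[120,[0.006,0.033,0],[0,0,0]],[120,[0.006,0.033,0],[0,0,0]],[120,[0.006,0.033,0],[0,0,0]],[120,[0.006,0.033,0],[0,0,0]],[120,[0.006,0.033,0],[0,0,0]],[120,[0.006,0.033,0],[0,0,0]],[120,[0.005,0.033,0],[0,0,0]]]' 30
```

```text
hinge [0.73120608 0.07138358]
scene 205 med [-0.2425777  -0.00355049] x pct [-0.24838913 -0.2425777  -0.23933249] z [0.12944925 0.13552947 0.13849516]
   -0.04 48 -0.2434
   0 48 -0.2431
   0.04 42 -0.2428
  y ext [-0.06567114  0.06200963]
top 242 med [-2.46253022e-01  1.64876088e-04] x pct [-0.25085681 -0.24625302 -0.24128746] z [0.13371569 0.13751706 0.14051688]
   -0.04 53 -0.2461
   0 57 -0.2463
   0.04 54 -0.2463
  y ext [-0.06496483  0.06325012]

t: 13.48
tcp_pos: [0.4912, 0.0184, 0.2649]
orientation: [[-0.224, 0.975, -0.004], [0.975, 0.224, 0.0], [0.001, -0.004, -1.0]]
ft_force: [0.8, 0.1, 0.7]
finger_gap: 0.0456
grip_force: 0.0
```

```bash
python3 -m pendant '[[150,[0,0,0],[0,0,0]],[150,[0,0,-0.03],[0,0,0]],[150,[0,0,-0.04],[0,0,0]],[150,[0,0,-0.035],[0,0,0]],[150,[0,0,-0.025],[0,0,0]],[150,[0,0,-0.015],[0,0,0]],[150,[0,0,-0.008],[0,0,0]],[150,[0,0,0],[0,0,0]]]' 30
python3 -m pendant '[[190,[0,0,0],[0,0,0]],[255,[0,0,0],[0,0,0]],[255,[0,0,0],[0,0,0]],[255,[0,0,0],[0,0,0]],[255,[0,0,0],[0,0,0]]]' 30
```

```text
t: 14.48
tcp_pos: [0.492, 0.017, 0.1142]
orientation: [[-0.223, 0.975, -0.0], [0.975, 0.223, -0.0], [0.0, -0.0, -1.0]]
ft_force: [-0.4, -0.7, -0.3]
finger_gap: 0.0351
grip_force: 0.0
t: 15.1
tcp_pos: [0.492, 0.017, 0.115]
orientation: [[-0.224, 0.975, -0.0], [0.975, 0.224, -0.001], [-0.001, -0.0, -1.0]]
ft_force: [-4.9, -1.7, 5.7]
finger_gap: 0.0088
grip_force: 29.5
```

```bash
python3 -c "
import numpy as np
r=np.hypot(.245,.03);p=np.arctan2(30,245)
def f(ts):
    ts=np.array(ts);d=-r*np.cos(p+ts);z=r*np.sin(p+ts);a=np.deg2rad(12.8)
    for t,q,w in zip(ts[1:],np.diff(d),np.diff(z)): print(round(t,3),round(q*np.cos(a),4),round(q*np.sin(a),4),round(w,4))
f(np.r_[0,.03,np.arange(.09,.7,.06)]);print();f([.69,.73,.77,.81,.85,.88,.91,.94]);print();f([.94,.92,.89,.86,.83,.80,.77,.75])"
```

```text
0.03 0.001 0.0002 0.0073
0.09 0.0026 0.0006 0.0146
0.15 0.0035 0.0008 0.0144
0.21 0.0043 0.001 0.0141
0.27 0.0051 0.0012 0.0138
0.33 0.0059 0.0013 0.0135
0.39 0.0067 0.0015 0.0131
0.45 0.0074 0.0017 0.0127
0.51 0.0082 0.0019 0.0122
0.57 0.0089 0.002 0.0117
0.63 0.0095 0.0022 0.0111
0.69 0.0102 0.0023 0.0105

0.73 0.0071 0.0016 0.0066
0.77 0.0074 0.0017 0.0064
0.81 0.0076 0.0017 0.006
0.85 0.0078 0.0018 0.0057
0.88 0.006 0.0014 0.0041
0.91 0.0061 0.0014 0.0039
0.94 0.0063 0.0014 0.0037

0.92 -0.0042 -0.0009 -0.0024
0.89 -0.0062 -0.0014 -0.0038
0.86 -0.0061 -0.0014 -0.004
0.83 -0.0059 -0.0014 -0.0042
0.8 -0.0058 -0.0013 -0.0044
0.77 -0.0057 -0.0013 -0.0046
0.75 -0.0037 -0.0008 -0.0031
```

```bash
python3 -m pendant '[[255,[0.001,0.0002,0.0073],[0,0,0]],[255,[0.0026,0.0006,0.0146],[0,0,0]],[255,[0.0035,0.0008,0.0144],[0,0,0]],[255,[0.0043,0.001,0.0141],[0,0,0]],[255,[0.0051,0.0012,0.0138],[0,0,0]],[255,[0.0059,0.0013,0.0135],[0,0,0]],[255,[0,0,0],[0,0,0]]]'
cat > cov.py <<'E'
from h import *
import sys
a=np.deg2rad(12.8);R=np.array([[np.cos(a),-np.sin(a)],[np.sin(a),np.cos(a)]])
H=np.array([.7312,.0714])
s=sense();t=s['tcp_pos'];g=t-.019*s['orientation'][:,2]
q=(g[:2]-H)@R;r=np.hypot(q[0],g[2]-.102)
print('grip in case',q,g[2],'r',r,'theta from arm',np.arctan2(g[2]-.102,-q[0])-np.arctan2(30,245),s['ft_force'],s['grip_force'],s['finger_gap'])
for n in('scene','top'):
    c=shot(n,sys.argv[1]+n+'.png');P=cloud(c).reshape(-1,3);q=(P[:,:2]-H)@R;z=P[:,2]-.102
    rr=np.hypot(q[:,0],z);ang=np.arctan2(z,-q[:,0])
    C=c['color'].reshape(-1,3)
    m=(abs(q[:,1])<.1)&(rr>.08)&(rr<.19)&(ang>.1)&(ang<1.3)
    h,e=np.histogram(ang[m],np.arange(.1,1.3,.02));k=h.argmax()
    mm=m&(abs(ang-e[k]-.01)<.06);print(n,mm.sum(),'cover theta',np.median(ang[mm]-np.arcsin(.005/rr[mm])))
E
python3 cov.py a
```

```text
t: 15.98
tcp_pos: [0.5143, 0.0221, 0.1945]
orientation: [[-0.224, 0.975, -0.001], [0.975, 0.224, -0.001], [-0.001, -0.001, -1.0]]
ft_force: [-7.3, -4.0, 2.6]
finger_gap: 0.0086
grip_force: 29.5
grip in case [-2.22399071e-01  1.93108082e-05] 0.21349675347559566 r 0.24878278237113977 theta from arm 0.34287373428286416 [-7.31310616 -4.00468966  2.63728355] 29.509718120098114 0.00864006211987446
scene 5372 cover theta 0.3222649437252514
top 990 cover theta 0.32907993717100525
```

```bash
python3 -m pendant '[[255,[0.0062,0.0013,0.0131],[0,0,0]],[255,[0.0074,0.0017,0.0127],[0,0,0]],[255,[0.0082,0.0019,0.0122],[0,0,0]],[255,[0.0089,0.002,0.0117],[0,0,0]],[255,[0.0095,0.0022,0.0111],[0,0,0]],[255,[0.0102,0.0023,0.0105],[0,0,0]],[255,[0,0,0],[0,0,0]],[255,[0,0,0],[0,0,0]]]'
python3 cov.py b
```

```text
t: 17.08
tcp_pos: [0.5646, 0.0336, 0.2671]
orientation: [[-0.224, 0.975, 0.0], [0.975, 0.224, -0.001], [-0.001, -0.0, -1.0]]
ft_force: [-8.4, -3.1, 7.9]
finger_gap: 0.0089
grip_force: 30.2
grip in case [-1.70821113e-01  8.13526066e-05] 0.28606556974917785 r 0.2511174756883988 theta from arm 0.7008586560663668 [-8.44307801 -3.07664951  7.88414754] 30.18790304660797 0.008897455123993944
scene 5974 cover theta 0.678728005207675
top 265 cover theta 0.68362466172797
```

View pics/bscene.png

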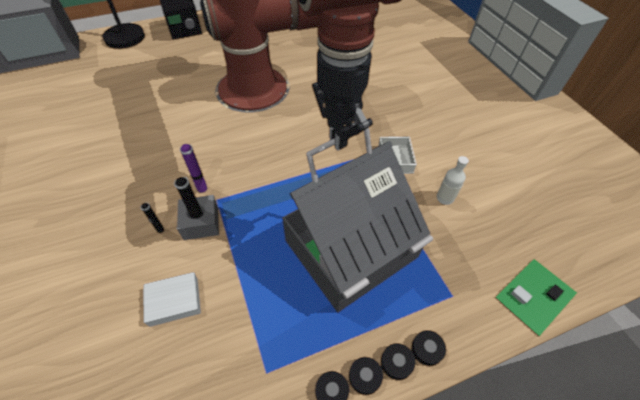

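The cover is open at about 0.68 rad with the bar at pixel (345,140) in the grip. The wand is still in the stand at (188,195). On past balance.

```bash
python3 -m pendant '[[255,[0.0065,0.0015,0.0072],[0,0,0]],[255,[0.0072,0.0016,0.0066],[0,0,0]],[255,[0.0076,0.0017,0.006],[0,0,0]],[255,[0.0078,0.0018,0.0057],[0,0,0]],[255,[0.006,0.0014,0.0041],[0,0,0]],[255,[0.0061,0.0014,0.0039],[0,0,0]],[255,[0.0063,0.0014,0.0037],[0,0,0]],[255,[0,0,0],[0,0,0]]]'
python3 cov.py c
```

```text
t: 18.18
tcp_pos: [0.6134, 0.0448, 0.3041]
orientation: [[-0.224, 0.975, 0.004], [0.975, 0.224, 0.0], [-0.001, 0.004, -1.0]]
ft_force: [-3.7, -2.3, 7.2]
finger_gap: 0.0087
grip_force: 30.8
grip in case [-0.12086124  0.00018408] 0.3230600954011435 r 0.2519424651334994 theta from arm 0.9486210217154796 [-3.67697193 -2.33679143  7.21340035] 30.84270179271698 0.008663344276297068
scene 5925 cover theta 0.9310513625878657
top 693 cover theta 0.9328417818775067
```

```bash
python3 -m pendant '[[255,[0.0022,0.0005,0.0012],[0,0,0]],[255,[0,0,0],[0,0,0]],[255,[0,0,0],[0,0,0]],[255,[0,0,0],[0,0,0]]]'
python3 -m pendant '[[255,[-0.0064,-0.0014,-0.0036],[0,0,0]],[255,[-0.0062,-0.0014,-0.0038],[0,0,0]],[255,[-0.0061,-0.0014,-0.004],[0,0,0]],[255,[-0.0059,-0.0014,-0.0042],[0,0,0]],[255,[-0.0058,-0.0013,-0.0044],[0,0,0]],[255,[-0.0057,-0.0013,-0.0046],[0,0,0]],[255,[-0.0037,-0.0008,-0.0031],[0,0,0]],[255,[0,0,0],[0,0,0]]]'
python3 -m pendant '[[255,[0,0,0],[0,0,0]],[255,[0,0,0],[0,0,0]],[255,[0,0,0],[0,0,0]],[255,[0,0,0],[0,0,0]]]'
python3 cov.py d
```

```text
t: 18.77
tcp_pos: [0.6152, 0.0452, 0.3051]
orientation: [[-0.224, 0.975, 0.004], [0.975, 0.224, 0.0], [-0.001, 0.003, -1.0]]
ft_force: [-4.4, -2.5, 6.3]
finger_gap: 0.0087
grip_force: 30.8
t: 19.77
tcp_pos: [0.5748, 0.036, 0.2759]
orientation: [[-0.224, 0.975, 0.002], [0.975, 0.224, -0.0], [-0.001, 0.002, -1.0]]
ft_force: [-4.3, -2.7, 5.7]
finger_gap: 0.0086
grip_force: 31.1
t: 20.27
tcp_pos: [0.5751, 0.0361, 0.2762]
orientation: [[-0.224, 0.975, 0.002], [0.975, 0.224, -0.0], [-0.001, 0.002, -1.0]]
ft_force: [-3.9, -2.5, 5.4]
finger_gap: 0.0084
grip_force: 31.1
grip in case [-1.60074594e-01  1.38521036e-04] 0.29518735765949716 r 0.2508888813464656 theta from arm 0.757016949838442 [-3.85788078 -2.53395248  5.3968842 ] 31.125403940677643 0.008432863802659325
scene 6023 cover theta 0.7369255708126047
top 430 cover theta 0.7424720455313829
```

View pics/dscene.png

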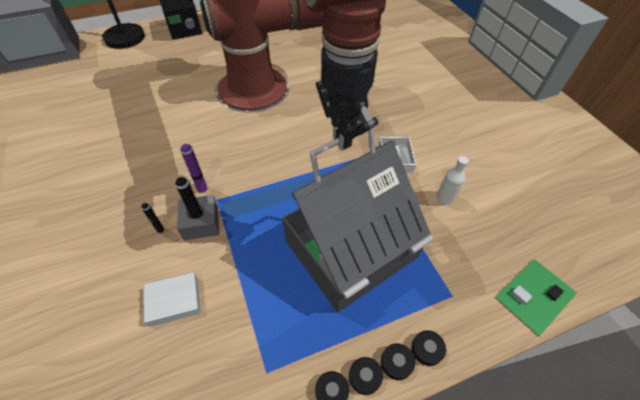

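The cover is held at about 0.74 rad with the bar in the fingers at (350,135). The wand stands at (188,195), and the dish, bottle and switch have not moved. Handing in.

```bash
python3 -c "
from workcell import *
print(job_done())"
```

```text
the job is handed in; nothing more can be done
None
```

The job is handed in, with no verdict returned: the label was aimed at from about 62 mm for over 1.5 s, the wand is back upright in its stand and let go, and the cover was raised to about 0.94 rad and is now held in the gripper at about 0.74 rad, by camera measurement.

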